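# Serve an empanada with the tongs

### The job

Pick up the kitchen tongs, grip the browned empanada lying on the wooden board between their jaws, and carry it over to the terracotta bowl. Finish while still holding: the gripper holds the tongs, and the tongs hold the empanada steadily in the air over the middle of the bowl, well clear of its rim. The empanadas are for eating, so never touch either of them with the gripper itself, and leave the pale empanada, the bowl, the jar and the fork where they are.

Things in the scene. Friction and masses are not known exactly. Their poses are not given: they have to be found in the camera images.
- tongs: Steel kitchen tongs with teal grips and black heads, lying flat, 260 mm long, 24 mm high, about 105 g, balanced near the grips. Origin: underside, midway between the grips; x to the tips, y left, z up. Dark upright pivot 105 mm behind it, middle of the heads 125 mm ahead. This body is the pivot with the left arm (+y); the right arm swings on the pivot, 0 (open, on its stop, as at the start) to 0.34 rad.
- grip_left (a point): Middle of the outer face of the left teal grip, at half its height (face 54 mm long, 24 mm high). Hold the tongs by pinching both grips from above. Their spring pushes them open: squeezing the grips takes about 3.5 N at first, 5 N after 0.16 rad.
- grip_right (a point): Same on the right grip. The two are 58 mm apart at the start (open), about 41 mm after closing by 0.16 rad.
- tip_left (a point): Middle of the inner face of the left head (34 mm long, 20 mm high), 12 mm above the tongs' underside; this is what touches the food.
- tip_right (a point): Same on the right head. The two are 83 mm apart at the start (open), about 46 mm after closing by 0.16 rad, 5 mm fully closed.
- board: Wooden board, fixed, 160 mm (x) by 270 mm (y), 18 mm thick; origin at the centre of its underside. The two empanadas lie on it about 130 mm apart along its y; either may hold either place.
- brown_empanada: The browned (dark golden) baked empanada: a rigid half-moon 88 mm long (its x), 46 mm wide in the middle (its y; straight side at -y, curved crimped side at +y), 30 mm high, 60 g. Origin at the centre of its underside. Meant to be gripped across its 46 mm width in the middle of its length, where the sides are upright and flat for 36 mm.
- brown_empanada_center (a point): Centre of the browned empanada, 15 mm above its underside.
- pale_empanada: The pale cream empanada, same shape and size, also on the board. Leave it alone. Origin at the centre of its underside.
- bowl: Open terracotta bowl, rim radius 85 mm, 65 mm high, standing loose on the counter; origin at the centre of its underside.
- jar: Small amber jar with a red cap, 60 mm across, 85 mm high, standing loose; origin at the centre of its underside.
- fork: Steel fork, about 190 mm long, lying loose on the counter; origin under its middle, x towards the tines.
Mind the look-alikes: they are no part of the job. What is meant by the bowl is not pink, and is the larger of those in its own colour.

How it is judged:
On the way:
1. the browned empanada is between the jaws of the tongs and lifted clear of the board (distance between brown_empanada_center and tip_left below 0.05 m and distance between brown_empanada_center and tip_right below 0.05 m and contact force between tongs and brown_empanada above 0.4 N and z of brown_empanada in the frame of board above 0.035 m and contact force between brown_empanada and board below 0.05 N), for 0.2 s.
At the end, for the whole second after the job is handed in: Fingers grip the tongs (over 2 N); the browned empanada is pressed between their heads (centre within 50 mm of each), more than 15 mm above the bowl's rim, within 55 mm of its axis, at rest (under 30 mm/s); neither it nor the tongs touch the bowl, which is upright (distance between brown_empanada_center and tip_left below 0.05 m and distance between brown_empanada_center and tip_right below 0.05 m and contact force between tongs and brown_empanada above 0.4 N and contact force between the fingers and tongs above 2 N and z of brown_empanada in the frame of bowl above 0.08 m and horizontal distance between brown_empanada_center and bowl below 0.055 m and contact force between each of brown_empanada, tongs and bowl below 0.05 N and linear speed of brown_empanada below 0.03 m/s and angle between bowl's own z axis and vertical below 0.1 rad); the arm keeps its last pose, push and grip.
It fails at once if the gripper or arm touches an empanada (contact force between any of the fingers, the arm and brown_empanada above 0.3 N or contact force between any of the fingers, the arm and pale_empanada above 0.3 N).
It fails at once if the pale empanada is shifted by more than 20 mm (distance of pale_empanada from where it was at the start of the episode above 0.02 m).
It fails at once if the bowl is shifted by more than 30 mm (distance of bowl from where it was at the start of the episode above 0.03 m).
It fails at once if the jar or the fork is shifted by more than 30 mm, or the jar tipped (distance of any of jar, fork from where it was at the start of the episode above 0.03 m or angle between jar's own z axis and vertical above 0.5 rad).
It also fails if it takes over 43 s, if anything falls off the work surface, if the arm or the gripper's body presses on something with over 40 N, if the wrist force passes 120 N, or if a joint passes its speed limit or range.

### The arm

A 6-joint arm with a two-finger parallel gripper is mounted at the origin on the work surface. World frame = base frame: x ahead of the robot, y to its left, z up, the work surface at z = 0. Lengths are in m, angles in rad, forces in N, time in s.
With the tool pointing down it reaches from about 0.35 to 0.975 m from the base axis. Payload 4.9 kg.
Tool frame: the origin (TCP) lies midway between the tips of the shut fingers; the grasp point (between the pads) lies 19 mm behind it; z points along the fingers, y is the direction in which the jaws open and shut (so a half turn about z gives the same grasp; the last joint's range is limited). The gripper opens to 85 mm and grips with 20 to 120 N. Pads are 22 mm wide; open, the fingers measure 114 mm over their backs; the gripper's body (76 mm by 85 mm) begins 54 mm behind the grasp point. The pads swing forward as they close: fully open they stand 13 mm farther back than shut.
Start: joints at [-1.448, 0.053, 1.613, -0, 1.476, -0.119], TCP at [0.15, -0.607, 0.231] pointing down, gripper open.
Joint ranges: [-3.01, 3.01], [-1.01, 2.22], [0.06, 2.58], [-1.02, 4.17], [0.09, 2.62], [-3.14, 3.14]. Speed limits (rad/s): [2.57, 2.57, 3.14, 3.14, 3.14, 3.14].

### API

Orientations are given as a unit quaternion [x, y, z, w].
In Python, from bench import arm, eyes, order gives the robot as it stands. The module is installed in compiled form; this text tells all that it offers.
- The arm moves only by the tool apply_moves, never from a script. Its argument "moves" is a list of rows, each a list of 4 numbers: the shift along the tool's x, y, z in mm, then the turn about the tool's z in degrees. A call has 1 to 12 rows; each row is the pose to reach, as a shift and turn from the pose commanded when the call began, along the tool's axes at that moment; what a row does not reach only later rows make up. A row lasts 1/10 s, in which the tool goes at most 50 mm and 8.59 degrees, less where a joint would pass 70% of its speed; a pose out of reach is approached as far as the arm can. A call with a gripper value outside its range is refused whole. "jaw" is the gripper command: -1 is shut, 1 is fully open, values between are in proportion, set as the call begins (left out, the last holds). The fingers move at their own pace and stop on an object; "force" is the grip in N (left out, the last holds). Time passes only in rows, so rows that repeat a pose let the fingers close. It gives the time, the measured TCP pose, the force and the opening at its end, in the units of the state.
- arm.read_state(): the state, without advancing time (a new reading comes with each control period).
- eyes.capture(name): name is "side" or "top" or "wrist"; returns the picture (420x560x3 uint8, red, green, blue); there is no depth.
- eyes.get_calibration(name): a dict with "fx", "fy", "cx", "cy" (pixels), "k1" (the pictures are not rectified: a ray, as slopes to the right and down, at radius r is drawn at 1 + k1 r^2 times it, then the intrinsics apply), "cam_to_world" (4x4, takes a point from camera to world coordinates). Camera axes: x right, y up, looking along -z (the intrinsics and any distortion apply to the point x, -y, -z); pixel columns grow to the right and rows downward; lengths in m; the calibration is good to about 2 mm. A picture is of the moment at which its call begins: read the wrist's pose just before it. get_calibration takes no time and is no camera call; for the wrist camera it gives the pose at the moment of the call.
- order.sign_off(): hands the job in, once; it reports no verdict.
The state is a dict: "clock": time; "q": joint angles; "qvel": joint speeds; "joint_efforts": joint torques, N m; "ee_pos": TCP position; "ee_rot": TCP orientation; "contact_force": force on the tool from outside, world axes, zero at the start; "moment": the same for the moment, N m; "width": finger opening in m.
Only numpy, scipy, OpenCV 4.12 (cv2) and the standard library are available. Lean on these libraries where they do the work, as an engineer would, in place of code of your own. Each camera call takes 0.05 s, during which the arm holds its last target.

## Working session

There is one attempt and no reset: what is moved stays moved. The work goes in short steps, Python scripts to look and compute and a tool call to move; the robot and the scene stay as the last step left them, time stands still between calls to the robot, and variables do not carry over. Pictures are saved under pics/ and viewed, and the job is handed in when it is done.

Besides the shell and the picture viewer there is one more tool, called after ">>>" as name([rows], argument=value, ...), one row to a line, values as JSON. apply_moves: Moves the arm, as the interface text tells. Its arguments: {"type":"object","properties":{"moves":{"type":"array"},"jaw":{"type":"number"},"force":{"type":"number"}},"required":["moves"]}

```bash
mkdir -p pics; cat > h.py <<'E'
import numpy as np,cv2
from bench import arm,eyes,order
def snap(n,f):
    im=eyes.capture(n); cv2.imwrite('pics/'+f,cv2.cvtColor(im,cv2.COLOR_RGB2BGR)); return im
def ray(c,u,v):
    K=np.array([[c['fx'],0,c['cx']],[0,c['fy'],c['cy']],[0,0,1.]])
    p=cv2.undistortPoints(np.array([[[u,v]]],float),K,np.array([c['k1'],0,0,0,0.]))[0,0]
    T=np.array(c['cam_to_world']); d=T[:3,:3]@np.array([p[0],-p[1],-1]); return T[:3,3],d
def at(c,u,v,z):
    o,d=ray(c,u,v); return o+d*(z-o[2])/d[2]
def proj(c,P):
    T=np.array(c['cam_to_world']); q=T[:3,:3].T@(np.array(P)-T[:3,3]); x,y=q[0]/-q[2],-q[1]/-q[2]
    s=1+c['k1']*(x*x+y*y); return c['fx']*x*s+c['cx'],c['fy']*y*s+c['cy']
def crop(im,x0,y0,x1,y1,f,k):
    cv2.imwrite('pics/'+f,cv2.resize(cv2.cvtColor(im[y0:y1,x0:x1],cv2.COLOR_RGB2BGR),None,fx=k,fy=k,interpolation=cv2.INTER_CUBIC))
E
python3 - <<'E'
from h import *
for n in['top','side','wrist']:
    snap(n,n+'0.png'); c=eyes.get_calibration(n); np.save(n+'.npy',c); print(n,{k:np.round(v,3).tolist() for k,v in c.items()})
s=arm.read_state();print(s)
E
```

```text
top {'fx': 438.073, 'fy': 438.073, 'cx': 284.589, 'cy': 208.273, 'k1': 0.028, 'cam_to_world': [[0.017, 0.986, -0.168, 0.429], [-1.0, 0.017, -0.006, -0.101], [-0.003, 0.168, 0.986, 1.156], [0.0, 0.0, 0.0, 1.0]]}
side {'fx': 506.911, 'fy': 506.911, 'cx': 276.153, 'cy': 213.767, 'k1': -0.013, 'cam_to_world': [[0.994, 0.052, -0.097, 0.462], [-0.109, 0.579, -0.808, -1.31], [0.014, 0.814, 0.581, 0.95], [0.0, 0.0, 0.0, 1.0]]}
wrist {'fx': 322.95, 'fy': 322.95, 'cx': 283.34, 'cy': 208.899, 'k1': -0.073, 'cam_to_world': [[0.24, 0.919, 0.313, 0.229], [-0.971, 0.227, 0.077, -0.587], [-0.0, -0.322, 0.947, 0.372], [0.0, 0.0, 0.0, 1.0]]}
{'clock': 0.15, 'q': array([-1.44799990e+00,  5.32274603e-02,  1.61397296e+00, -1.59751684e-05,
        1.47599737e+00, -1.18999974e-01]), 'qvel': array([-0.00120661, -0.00285245, -0.00358066,  0.00081673, -0.00100827,
        0.00249063]), 'joint_efforts': array([ 2.15138925e-05, -3.94245279e+01, -3.70721340e+01, -1.11184295e-04,
        4.68653379e-03, -2.54942358e-05]), 'ee_pos': array([ 0.14959088, -0.60633594,  0.23033501]), 'ee_rot': array([ 9.92700298e-01,  1.20604618e-01, -9.47455381e-06, -8.02553439e-04]), 'contact_force': array([0.04469057, 0.13988845, 0.03342016]), 'moment': array([ 0.0003999 , -0.05380656,  0.01486131]), 'width': 0.08539307259915965}
```

View pics/top0.png

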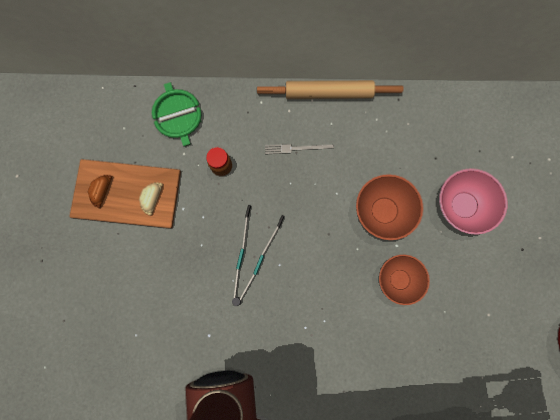

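View pics/side0.png

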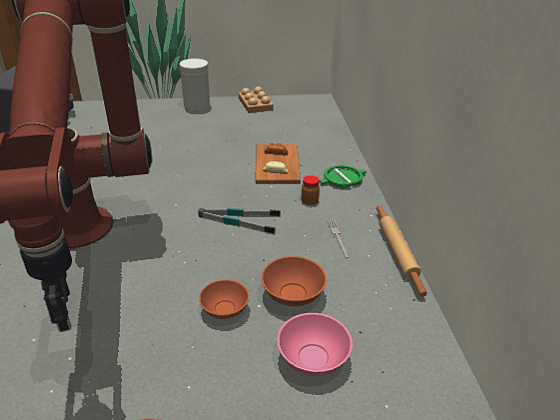

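View pics/wrist0.png

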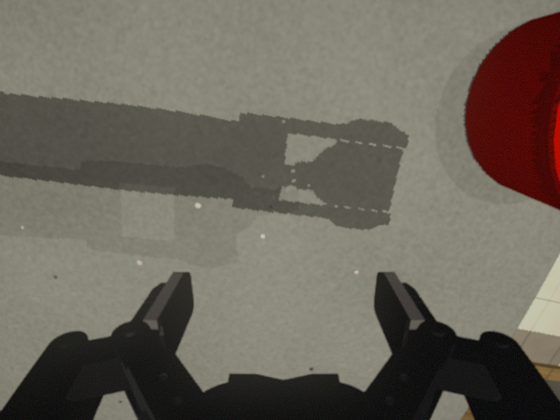

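Top view: bowl candidates are the large terracotta (389,207), the small terracotta (404,280) and the pink one (473,202). The larger terracotta at (389,207) fits the description. The brown empanada is at (100,190), the pale one at (151,197), and the tongs pivot at (237,301) with heads at (249,211) and (281,220). Next I'll enlarge these.

```bash
python3 - <<'E'
from h import *
im=cv2.cvtColor(cv2.imread('pics/top0.png'),cv2.COLOR_BGR2RGB)
crop(im,60,150,190,240,'c_board.png',6)
crop(im,220,195,300,315,'c_tongs.png',5)
crop(im,340,160,520,310,'c_bowl.png',4)
E
```

```text
(no output)
```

View pics/c_board.png

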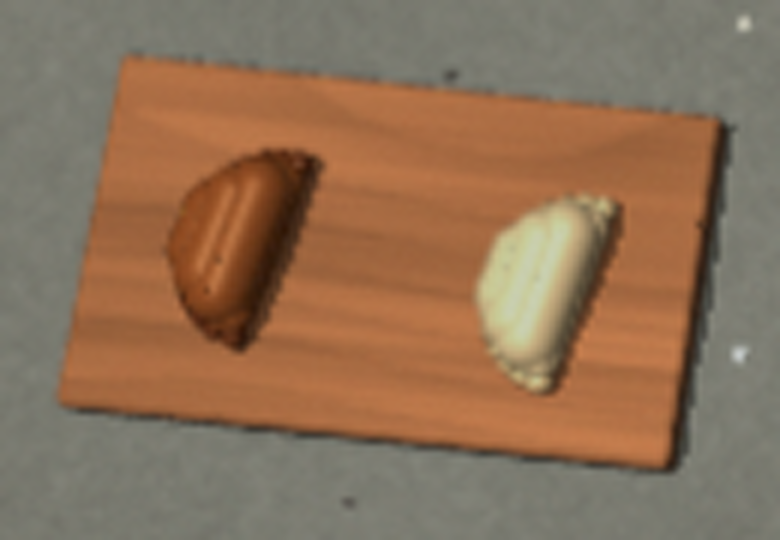

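View pics/c_tongs.png

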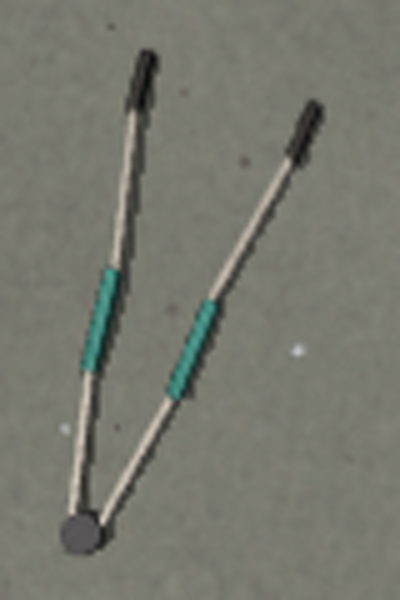

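View pics/c_bowl.png

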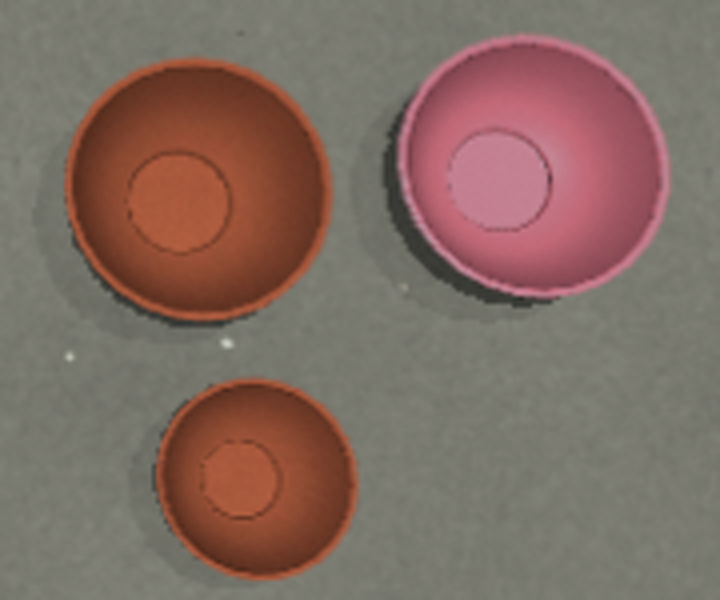

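```bash
python3 - <<'E'
from h import *
c=np.load('top.npy',allow_pickle=True).item()
P=lambda x,y,k,ox,oy,z:np.round(at(c,(x+.5)/k+ox-.5,(y+.5)/k+oy-.5,z),4)[:2]
T=lambda x,y,z:P(x,y,5,220,195,z)
B=lambda x,y,z:P(x,y,6,60,150,z)
hl,hr,pv,gl,gr=T(144,80,.022),T(306,132,.022),T(80,533,.026),T(100,320,.024),T(193,350,.024)
print('heads',hl,hr,'piv',pv,'grips',gl,gr,np.linalg.norm(gl-gr),np.linalg.norm(hl-hr))
o=(gl+gr)/2;m=(hl+hr)/2
print('mid',o,m,'yaw', np.degrees(np.arctan2(*(m-pv)[::-1])), np.linalg.norm(m-pv),np.linalg.norm(o-pv))
print('board',[B(x,y,.018) for x,y in[(122,57),(722,118),(672,468),(62,403)]])
for n,q in(('brown',[(318,160),(240,347),(168,250)]),('pale',[(618,205),(545,390),(478,285)])):
    e=[B(x,y,.026) for x,y in q]; print(n,e,np.linalg.norm(e[0]-e[1]))
    d=(e[0]-e[1])/np.linalg.norm(e[0]-e[1]); n_=np.array([-d[1],d[0]]); mid=(e[0]+e[1])/2
    print(' axis deg',np.degrees(np.arctan2(d[1],d[0])),'width',(e[2]-mid)@n_,'center',mid+n_*.023)
W=lambda x,y,z:P(x,y,4,340,160,z)
print('bowl',[W(x,y,.065) for x,y in[(66,190),(332,190),(198,60),(198,322)]],W(179,203,.005))
print('jar',at(c,217,154,.085),'fork',at(c,265,150,0),at(c,333,147,0))
E
```

```text
heads [6.152e-01 6.000e-04] [ 0.5891 -0.085 ] piv [0.3824 0.0251] grips [0.4895 0.0191] [ 0.475  -0.0292] 0.050429554826510216 0.08949061403298116
mid [ 0.48225 -0.00505] [ 0.60215 -0.0422 ] yaw -17.02757979478626 0.2298246124765578 0.1043026605605053
board [array([0.7479, 0.4554]), array([0.7248, 0.1874]), array([0.5675, 0.2002]), array([0.5917, 0.4665])]
brown [array([0.7005, 0.3616]), array([0.6164, 0.3884]), array([0.6589, 0.4234])] 0.08826692472268428
 axis deg -17.67542905760262 width 0.04625175299611199 center [0.66543336 0.39691421]
pale [array([0.6825, 0.2288]), array([0.5997, 0.2551]), array([0.6456, 0.2875])] 0.08687652156940906
 axis deg -17.621557746995215 width 0.044774928021170946 center [0.64806276 0.26387077]
bowl [array([ 0.6217, -0.2751]), array([ 0.6245, -0.4422]), array([ 0.7074, -0.3601]), array([ 0.5396, -0.3563])] [ 0.6248 -0.3596]
jar [0.74881472 0.07898503 0.085     ] fork [ 0.78778094 -0.03768579  0.        ] [ 0.79935141 -0.2238371   0.        ]
```

```bash
cat >> h.py <<'E'
def to(x,y,z,yaw):
    from scipy.spatial.transform import Rotation as R
    s=arm.read_state(); r=R.from_quat(s['ee_rot']).as_matrix()
    d=r.T@(np.array([x,y,z])-s['ee_pos'])*1000
    cy=np.degrees(np.arctan2(r[1,0],r[0,0])); print('shift mm',np.round(d,1),'turn',round((cy-yaw+180)%360-180,2),'now yaw',round(cy,2),'pos',np.round(s['ee_pos'],4),'w',s['width'],'t',s['clock'],'F',np.round(s['contact_force'],2),'tilt',np.round(r[:,2],4))
E
python3 - <<'E'
from h import *
to(.4825,-.0053,.15,-17)
E
```

```text
shift mm [ 467.1 -503.7   81.2] turn 30.85 now yaw 13.85 pos [ 0.1496 -0.6063  0.2303] w 0.08539307259915965 t 0.15 F [0.04 0.14 0.03] tilt [-2.0e-04  1.6e-03 -1.0e+00]
```

>>> apply_moves([
  [10,-11,0,1],
  [32,-35,0,3],
  [60,-65,0,6],
  [90,-97,0,9],
  [119,-129,0,12],
  [149,-161,0,15],
  [179,-193,0,18],
  [209,-225,0,21],
  [239,-257,0,24],
  [268,-289,0,27],
  [298,-321,0,29],
  [327,-353,0,30.9],
])

```text
clock: 1.35
ee_pos: [0.383, -0.184, 0.2312]
ee_rot: [0.989, -0.149, 0.0, 0.0]
contact_force: [0.3, -0.1, 0.1]
width: 0.0854
```

```bash
python3 - <<'E'
from h import *
to(.4825,-.0053,.15,-17)
E
```

```text
shift mm [  42.4 -200.1   81.2] turn -0.14 now yaw -17.14 pos [ 0.383  -0.184   0.2312] w 0.0853833680053208 t 1.35 F [ 0.25 -0.07  0.1 ] tilt [ 4.e-04 -2.e-04 -1.e+00]
```

>>> apply_moves([
  [8,-38,15,0],
  [16,-77,30,0],
  [24,-115,45,0],
  [32,-153,60,0],
  [38,-182,72,0],
  [42,-198,81,0],
  [42.5,-200,81,0],
  [42.5,-200,81,0],
])

```text
clock: 2.15
ee_pos: [0.4816, -0.0069, 0.1501]
ee_rot: [0.989, -0.148, -0.0, 0.0]
contact_force: [-0.6, 0.1, 0.6]
width: 0.0855
```

```bash
python3 - <<'E'
from h import *
to(.4825,-.0053,.15,-17)
c=eyes.get_calibration('wrist');np.save('wrist.npy',c)
snap('wrist','w1.png')
for n,p in(('o',[.4825,-.0053,.024]),('hl',[.6152,.0006,.022]),('hr',[.5891,-.085,.022]),('gl',[.4895,.0191,.024]),('gr',[.475,-.0292,.024]),('piv',[.3824,.0251,.026])): print(n,np.round(proj(c,p),1))
E
```

```text
shift mm [ 0.4 -1.8  0.1] turn 0.01 now yaw -16.99 pos [ 0.4816 -0.0069  0.1501] w 0.08549520466138072 t 2.15 F [-0.58  0.13  0.6 ] tilt [-1.e-03 -2.e-04 -1.e+00]
o [280.  198.9]
hl [221.6  41.9]
hr [338.5  41.8]
gl [250.8 199.4]
gr [308.9 199.1]
piv [280.5 302.6]
```

View pics/w1.png

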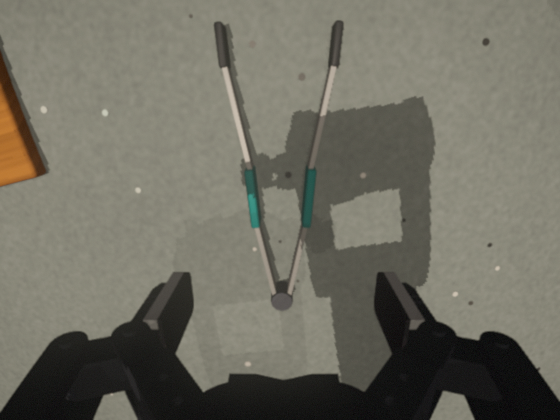

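Wrist view: grips at (252,198)/(309,198), heads at (222,45)/(337,43), pivot at (282,298). All are within a few pixels of my prediction, so the tongs pose is confirmed. Next I'll calibrate the fingertip height against opening.

```bash
python3 - <<'E'
from h import *
from scipy.spatial.transform import Rotation as R
s=arm.read_state(); c=np.load('wrist.npy',allow_pickle=True).item()
r=R.from_quat(s['ee_rot']).as_matrix()
for b in(0,-.006,-.013,-.02,-.032):
    for x in(-.011,.011):
        print(b,x,[np.round(proj(c,s['ee_pos']+r@np.array([x,y,b])),0).tolist() for y in(-.0427,.0427)])
E
```

```text
0 -0.011 [[199.0, 292.0], [366.0, 292.0]]
0 0.011 [[195.0, 253.0], [370.0, 254.0]]
-0.006 -0.011 [[196.0, 299.0], [369.0, 299.0]]
-0.006 0.011 [[192.0, 259.0], [373.0, 259.0]]
-0.013 -0.011 [[192.0, 307.0], [372.0, 307.0]]
-0.013 0.011 [[188.0, 266.0], [377.0, 267.0]]
-0.02 -0.011 [[188.0, 317.0], [376.0, 317.0]]
-0.02 0.011 [[183.0, 274.0], [381.0, 274.0]]
-0.032 -0.011 [[181.0, 334.0], [384.0, 335.0]]
-0.032 0.011 [[175.0, 290.0], [390.0, 290.0]]
```

>>> apply_moves([
  [0,-1.5,20,0],
  [0,-1.5,50,0],
  [0,-1.5,80,0],
  [0,-1.5,105,0],
  [0,-1.5,125,0],
  [0,-1.5,140,0],
  [0,-1.5,149,0],
  [0,-1.5,153,0],
  [0,-1.5,154,0],
  [0,-1.5,154,0],
])

```text
clock: 3.2
ee_pos: [0.483, -0.0059, -0.0028]
ee_rot: [0.989, -0.148, 0.001, 0.0]
contact_force: [0.3, 0.1, -0.0]
width: 0.0854
```

>>> apply_moves([
  [0,0,0,0],
  [0,0,0,0],
  [0,0,0,0],
  [0,0,0,0],
  [0,0,0,0],
  [0,0,0,0],
], jaw=0.42, force=20)

```text
clock: 3.8
ee_pos: [0.4825, -0.0055, -0.0035]
ee_rot: [0.989, -0.148, 0.0, -0.0]
contact_force: [0.9, 1.6, 1.3]
width: 0.0607
```

```bash
python3 - <<'E'
from h import *
to(.4825,-.0053,.0,-17)
snap('wrist','w2.png')
E
```

```text
shift mm [-0.1 -0.2 -3.5] turn -0.04 now yaw -17.04 pos [ 0.4825 -0.0055 -0.0035] w 0.06073449538305688 t 3.8 F [0.89 1.6  1.33] tilt [ 5.e-04  0.e+00 -1.e+00]
```

View pics/w2.png

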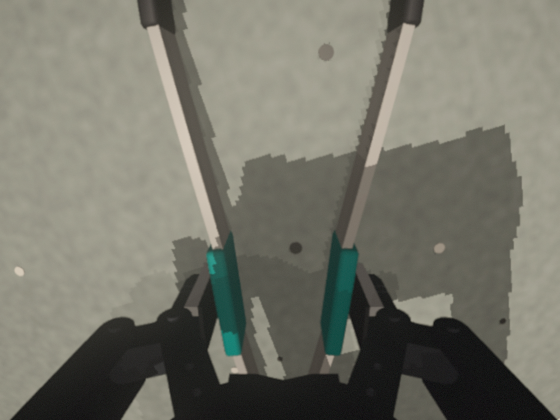

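The fingers straddle the teal grips evenly (about (225,300) and (340,300)) and are just touching. I'll squeeze lightly, then lift.

>>> apply_moves([
  [0,0,0,0],
  [0,0,0,0],
  [0,0,0,0],
  [0,0,0,0],
  [0,0,0,0],
], jaw=0.28)

```text
clock: 4.35
ee_pos: [0.4829, -0.0057, -0.003]
ee_rot: [0.989, -0.148, 0.0, 0.0]
contact_force: [-0.1, 1.6, 4.0]
width: 0.0549
```

>>> apply_moves([
  [0,0,-3,0],
  [0,0,-8,0],
  [0,0,-16,0],
  [0,0,-25,0],
  [0,0,-33,0],
  [0,0,-38,0],
  [0,0,-40,0],
  [0,0,-40,0],
])

```text
clock: 5.15
ee_pos: [0.4826, -0.0056, 0.0368]
ee_rot: [0.989, -0.148, 0.0, 0.0]
contact_force: [0.3, -0.4, -1.1]
width: 0.0547
```

```bash
python3 - <<'E'
from h import *
to(.4825,-.0053,.0,-17)
c=eyes.get_calibration('wrist');np.save('wrist.npy',c)
snap('wrist','w3.png')
im=snap('side','s3.png'); crop(im,180,170,320,270,'s3c.png',5)
E
```

```text
shift mm [-0.2 -0.3 36.8] turn -0.05 now yaw -17.05 pos [ 0.4826 -0.0056  0.0368] w 0.0546618749267877 t 5.15 F [ 0.26 -0.36 -1.14] tilt [ 8.e-04 -1.e-04 -1.e+00]
```

View pics/w3.png

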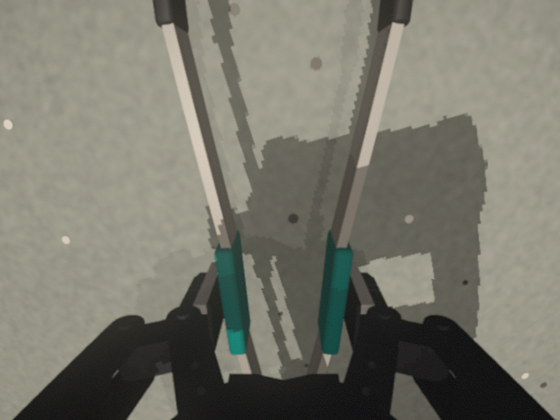

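View pics/s3c.png

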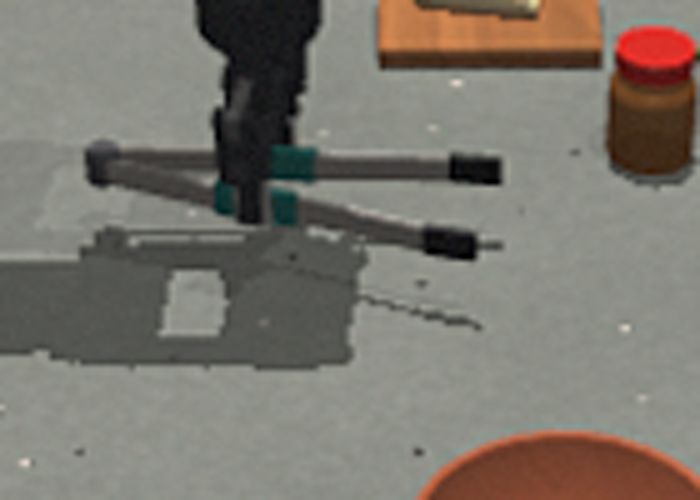

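Tongs are held level with about 1.1 N of weight, and both grips sit in the pads. Next I'll raise them and carry them to above the browned empanada.

```bash
python3 - <<'E'
from h import *
to(.5463,.4349,.13,-17.7)
E
```

```text
shift mm [ -67.7 -439.9  -93.9] turn 0.65 now yaw -17.05 pos [ 0.4821 -0.0055  0.0361] w 0.05462217145289694 t 5.25 F [-0.42  0.05 -1.41] tilt [-5.e-04  1.e-04 -1.e+00]
```

>>> apply_moves([
  [0,0,-10,0],
  [0,0,-28,0],
  [0,-4,-50,0],
  [-1,-14,-70,0],
  [-4,-30,-84,0],
  [-8,-52,-92,0],
  [-12,-80,-94,0.2],
  [-17,-110,-94,0.3],
  [-22,-140,-94,0.4],
  [-26,-170,-94,0.6],
  [-31,-200,-94,0.7],
  [-35,-230,-94,0.7],
])

```text
clock: 6.45
ee_pos: [0.5162, 0.2259, 0.1307]
ee_rot: [0.988, -0.154, -0.0, 0.0]
contact_force: [0.2, 0.2, -0.8]
width: 0.0551
```

>>> apply_moves([
  [-5,-30,0,0],
  [-9,-60,0,0],
  [-14,-90,0,0],
  [-18,-120,0,0],
  [-23,-148,0,0],
  [-27,-172,0,0],
  [-30,-190,0,0],
  [-32,-203,0,0],
  [-33,-209,0,0],
  [-33,-210,0,0],
  [-33,-210,0,0],
  [-33,-210,0,0],
])

```text
clock: 7.65
ee_pos: [0.5489, 0.4339, 0.1303]
ee_rot: [0.988, -0.155, -0.0, 0.0]
contact_force: [-0.6, 0.6, -0.9]
width: 0.0546
```

```bash
python3 - <<'E'
from h import *
to(.5463,.4349,.13,-17.7)
c=eyes.get_calibration('wrist');np.save('wrist.npy',c)
snap('wrist','w4.png'); im=snap('top','t4.png'); crop(im,60,130,220,270,'t4c.png',5)
print(proj(c,[.6654,.3969,.048]))
E
```

```text
shift mm [-2.8 -0.2  0.3] turn -0.09 now yaw -17.79 pos [0.5489 0.4339 0.1303] w 0.05461069164353791 t 7.65 F [-0.58  0.62 -0.9 ] tilt [-2.e-04 -3.e-04 -1.e+00]
(np.float64(281.13127009963256), np.float64(34.8743965823416))
```

View pics/w4.png

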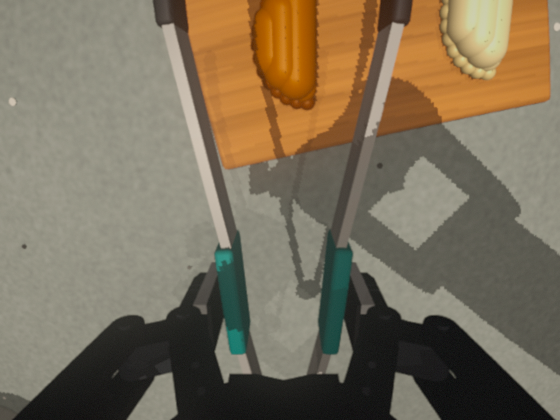

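View pics/t4c.png

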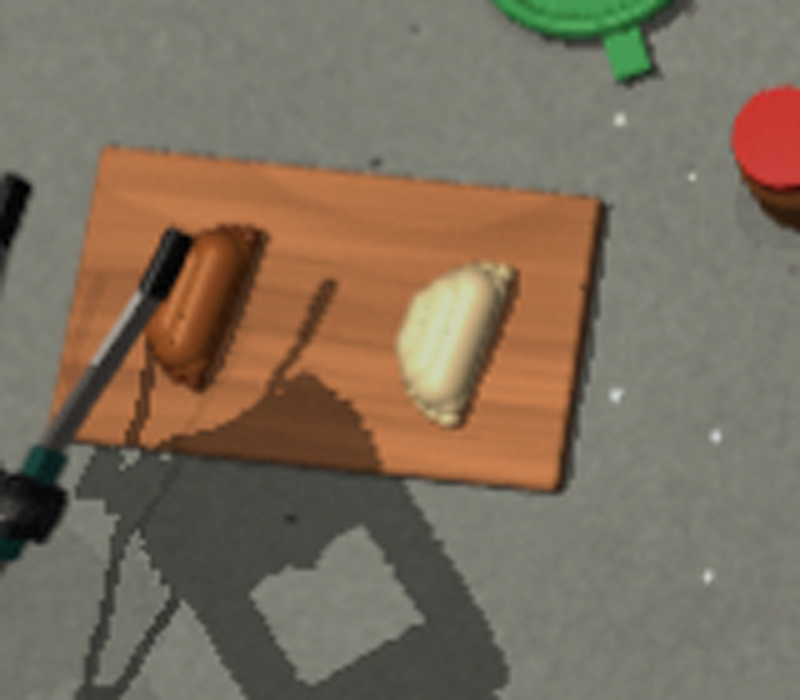

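Top and wrist views: the brown empanada sits between the heads. In the wrist view it spans columns 255–318, against 284 for the midline of the tongs, so it is centred to 1–2 mm. Descending.

>>> apply_moves([
  [-2,1,12,0],
  [-3,1,30,0],
  [-3,1,48,0],
  [-3,1,64,0],
  [-3,1,78,0],
  [-3,1,90,0],
  [-3,1,99,0],
  [-3,1,104,0],
  [-3,1,107,0],
  [-3,1,108,0],
  [-3,1,108,0],
])

```text
clock: 8.85
ee_pos: [0.5461, 0.4349, 0.0229]
ee_rot: [0.988, -0.154, 0.0, -0.0]
contact_force: [-0.2, 0.5, -0.9]
width: 0.0546
```

```bash
python3 - <<'E'
from h import *
to(.5463,.4349,.021,-17.7)
im=snap('side','s5.png'); crop(im,210,120,330,210,'s5c.png',6)
im=snap('top','t5.png'); crop(im,60,130,220,270,'t5c.png',5)
E
```

```text
shift mm [ 0.2 -0.1  1.9] turn -0.05 now yaw -17.75 pos [0.5461 0.4349 0.0229] w 0.0545828143771807 t 8.85 F [-0.19  0.51 -0.92] tilt [ 9.e-04  6.e-04 -1.e+00]
```

View pics/s5c.png

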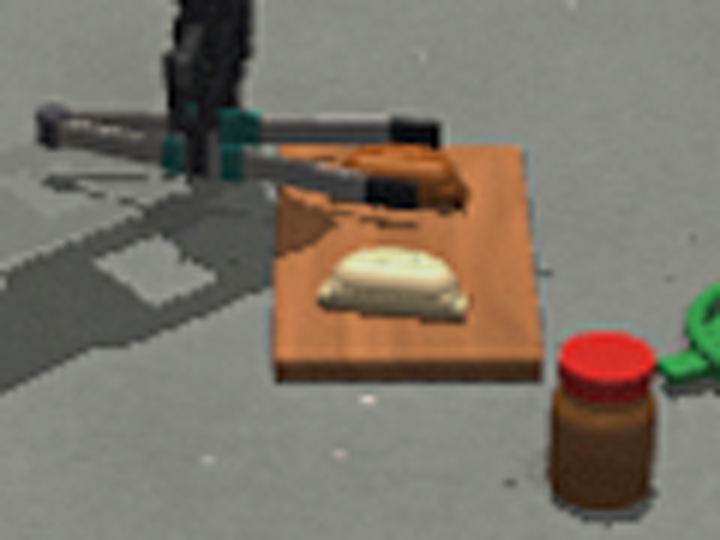

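View pics/t5c.png

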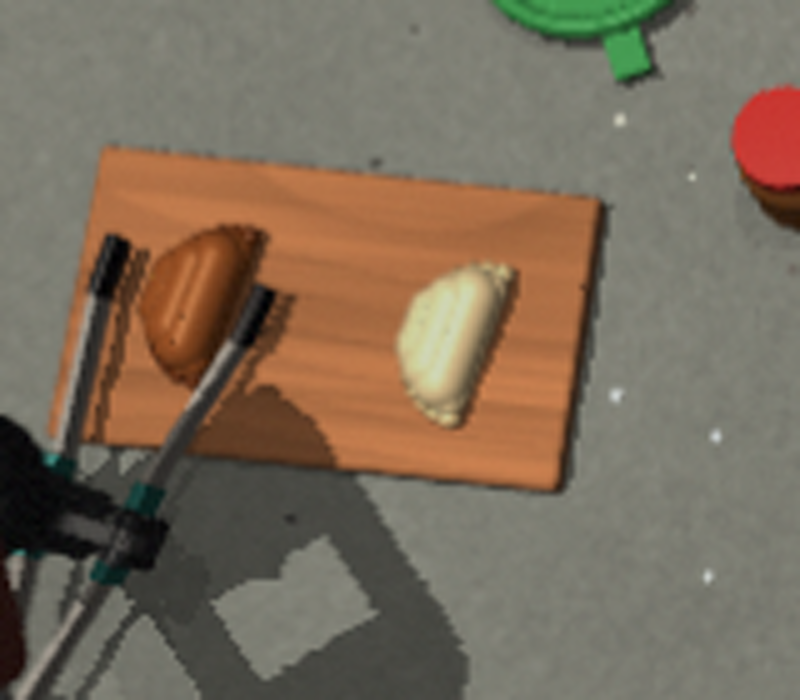

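```bash
python3 - <<'E'
from h import *
c=np.load('top.npy',allow_pickle=True).item()
P=lambda x,y,k,ox,oy,z:at(c,(x+.5)/k+ox-.5,(y+.5)/k+oy-.5,z)[:2]
T=lambda x,y,z:P(x,y,5,60,130,z)
l,r=T(110,266,.047),T(254,318,.047); m=(l+r)/2; a=np.radians(-17.7)
d=np.array([.6654,.3969])-m
print(l,r,np.linalg.norm(l-r),m,'emp ahead',d@[np.cos(a),np.sin(a)],'left',d@[-np.sin(a),np.cos(a)])
e=[T(*q,.028) for q in[(264,236),(195,386),(141,300)]];dd=(e[0]-e[1]);L=np.linalg.norm(dd);dd/=L;n=np.array([-dd[1],dd[0]]);mid=(e[0]+e[1])/2
print(L,mid+n*.023,(e[2]-mid)@n)
E
```

```text
[0.67659069 0.43096092] [0.65052155 0.35491203] 0.08039299455475646 [0.66355612 0.39293648] emp ahead 0.0005515488580131935 left 0.004336496267894168
0.08586658720772282 [0.66584779 0.39730908] 0.045488869302552304
```

>>> apply_moves([
  [0,0,0,0],
  [0,0,0,0],
  [0,0,0,0],
  [0,0,0,0],
], jaw=0.08, force=25)

```text
clock: 9.35
ee_pos: [0.5457, 0.4346, 0.0224]
ee_rot: [0.988, -0.154, 0.0, -0.0]
contact_force: [-0.6, 0.4, -0.6]
width: 0.046
```

>>> apply_moves([
  [0,0,0,0],
  [0,0,0,0],
  [0,0,0,0],
  [0,0,0,0],
  [0,0,0,0],
  [0,0,0,0],
], jaw=-0.3)

```text
clock: 9.95
ee_pos: [0.5458, 0.4347, 0.0224]
ee_rot: [0.988, -0.154, 0.0, -0.0]
contact_force: [0.0, -0.4, 0.2]
width: 0.0412
```

```bash
python3 - <<'E'
from h import *
to(.5463,.4349,.021,-17.7)
im=snap('side','s6.png'); crop(im,210,120,330,210,'s6c.png',6)
im=snap('top','t6.png'); crop(im,60,130,220,270,'t6c.png',5)
E
```

```text
shift mm [ 0.4 -0.4  1.4] turn -0.04 now yaw -17.74 pos [0.5458 0.4347 0.0224] w 0.04124370157630767 t 9.95 F [ 0.04 -0.43  0.22] tilt [ 2.e-04  2.e-04 -1.e+00]
```

View pics/s6c.png

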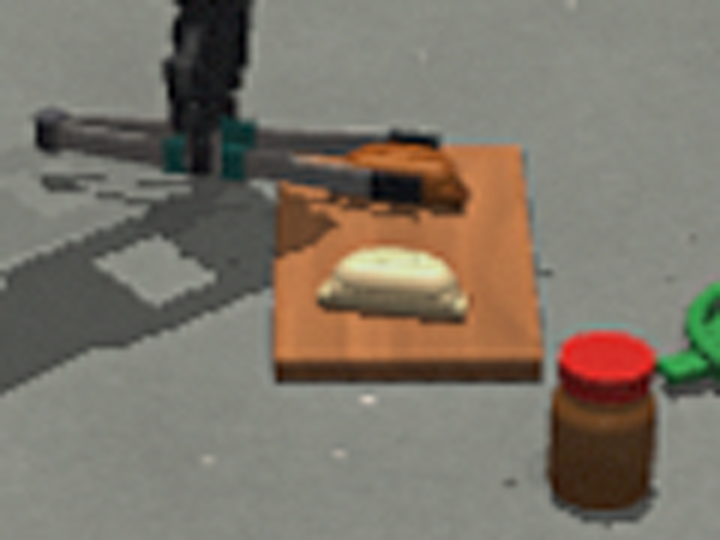

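View pics/t6c.png

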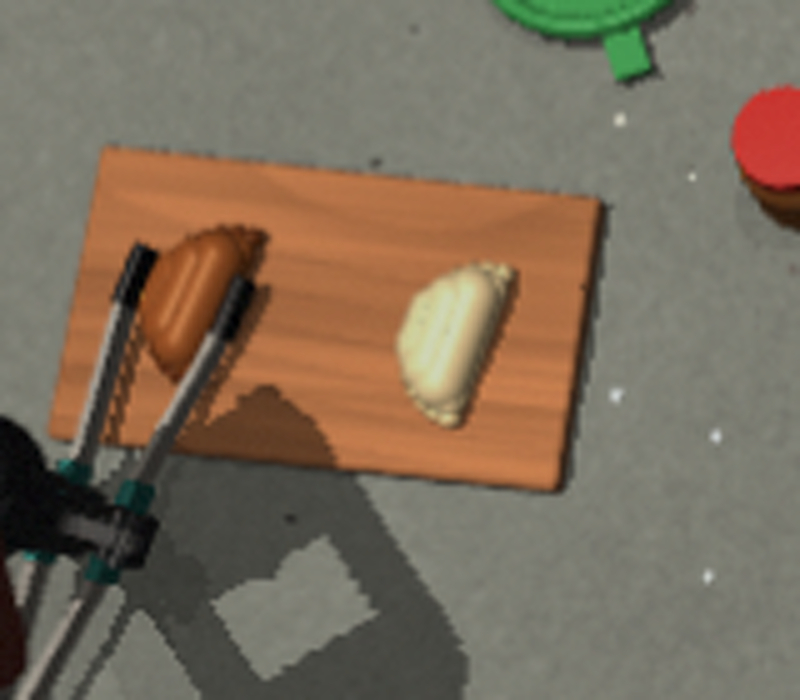

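The opening stalled at 41.2 mm, which is the expected value with food between the heads (41 mm). I'll firm the grip and lift.

>>> apply_moves([
  [0,0,0,0],
  [0,0,0,0],
  [0,0,-3,0],
  [0,0,-8,0],
  [0,0,-15,0],
  [0,0,-24,0],
  [0,0,-32,0],
  [0,0,-38,0],
  [0,0,-40,0],
  [0,0,-40,0],
  [0,0,-40,0],
], force=40)

```text
clock: 11.15
ee_pos: [0.5455, 0.4344, 0.0619]
ee_rot: [0.988, -0.154, -0.0, 0.0]
contact_force: [-0.5, 0.6, -2.0]
width: 0.0411
```

```bash
python3 - <<'E'
from h import *
to(.5463,.4349,.021,-17.7)
im=snap('side','s7.png'); crop(im,210,110,330,200,'s7c.png',6)
snap('wrist','w7.png')
E
```

```text
shift mm [ 0.7 -0.7 40.9] turn -0.05 now yaw -17.75 pos [0.5455 0.4344 0.0619] w 0.04111935631644568 t 11.15 F [-0.5   0.59 -2.05] tilt [-6.e-04 -4.e-04 -1.e+00]
```

View pics/s7c.png

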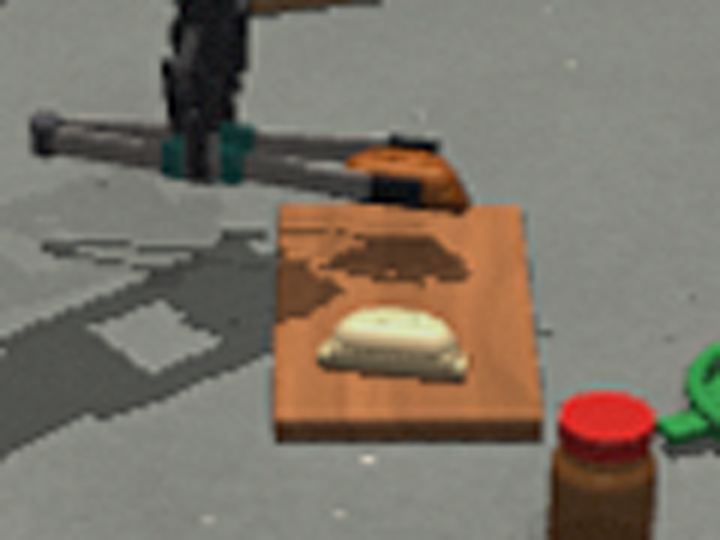

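View pics/w7.png

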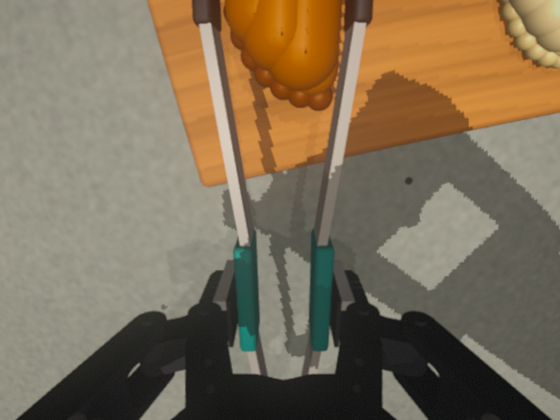

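The empanada is clear of the board, level, and between the heads, and its shadow has separated from it. Next I'll raise it and carry it to the bowl.

```bash
python3 - <<'E'
from h import *
to(.5044,-.3207,.16,-17.7)
E
```

```text
shift mm [191.1 731.7 -97.9] turn -0.04 now yaw -17.74 pos [0.5453 0.4344 0.0616] w 0.04071877492552958 t 11.25 F [ 0.44 -0.33 -1.45] tilt [-9.e-04 -6.e-04 -1.e+00]
```

>>> apply_moves([
  [0,0,-6,0],
  [0,0,-18,0],
  [0,2,-34,0],
  [1,6,-52,0],
  [2,13,-68,0],
  [4,23,-82,0],
  [7,36,-92,0],
  [10,52,-97,0],
  [14,70,-98,0],
  [18,91,-98,0],
  [23,114,-98,0],
  [28,138,-98,0],
])

```text
clock: 12.45
ee_pos: [0.5292, 0.2923, 0.159]
ee_rot: [0.988, -0.154, -0.001, 0.001]
contact_force: [-1.0, -0.4, -2.5]
width: 0.0408
```

```bash
python3 - <<'E'
from h import *
to(.5044,-.3207,.16,-17.7)
E
```

```text
shift mm [ 1.634e+02  5.913e+02 -3.000e-01] turn -0.06 now yaw -17.76 pos [0.5292 0.2923 0.159 ] w 0.04080738418699705 t 12.45 F [-1.05 -0.42 -2.47] tilt [-0.0021 -0.0011 -1.    ]
```

>>> apply_moves([
  [7,25,0,0],
  [14,50,0,0],
  [21,75,0,0],
  [28,100,0,0],
  [35,125,0,0],
  [41,150,0,0],
  [48,175,0,0],
  [55,200,0,0],
  [62,225,0,0],
  [69,250,0,0],
  [76,275,0,0],
  [83,300,0,0],
])

```text
clock: 13.65
ee_pos: [0.5162, -0.0181, 0.159]
ee_rot: [0.988, -0.155, -0.001, 0.0]
contact_force: [-0.3, -0.8, -2.3]
width: 0.0409
```

```bash
python3 - <<'E'
from h import *
to(.5044,-.3207,.16,-17.7)
E
```

```text
shift mm [ 81.2 291.7  -1. ] turn -0.09 now yaw -17.79 pos [ 0.5162 -0.0181  0.159 ] w 0.04090473214837124 t 13.65 F [-0.29 -0.8  -2.29] tilt [-2.1e-03  1.0e-04 -1.0e+00]
```

>>> apply_moves([
  [7,25,0,0],
  [14,50,0,0],
  [21,75,0,0],
  [28,100,0,0],
  [35,125,0,0],
  [42,150,0,0],
  [49,175,0,0],
  [56,200,0,0],
  [62,222,0,0],
  [68,242,0,0],
  [73,259,0,0],
  [76,272,0,0],
])

```text
clock: 14.85
ee_pos: [0.5062, -0.2998, 0.1595]
ee_rot: [0.988, -0.155, -0.001, -0.0]
contact_force: [0.4, -0.3, -1.8]
width: 0.0409
```

>>> apply_moves([
  [2,9,0,0],
  [4,14,0,0],
  [4.5,16,0,0],
  [4.5,16,0,0],
  [4.5,16,0,0],
  [4.5,16,0,0],
  [4.5,16,0,0],
  [4.5,16,0,0],
  [4.5,16,0,0],
])

```text
clock: 15.75
ee_pos: [0.5068, -0.3151, 0.1603]
ee_rot: [0.988, -0.154, 0.0, -0.0]
contact_force: [-0.6, 0.6, -2.2]
width: 0.041
```

```bash
python3 - <<'E'
from h import *
to(.5044,-.3207,.16,-17.7)
im=snap('side','s8.png'); crop(im,180,180,340,300,'s8c.png',5)
im=snap('top','t8.png'); crop(im,330,130,490,250,'t8c.png',5)
E
```

```text
shift mm [-0.6  6.1  0.3] turn -0.04 now yaw -17.74 pos [ 0.5068 -0.3151  0.1603] w 0.04099258834657654 t 15.75 F [-0.61  0.61 -2.24] tilt [ 0.  0. -1.]
```

View pics/s8c.png

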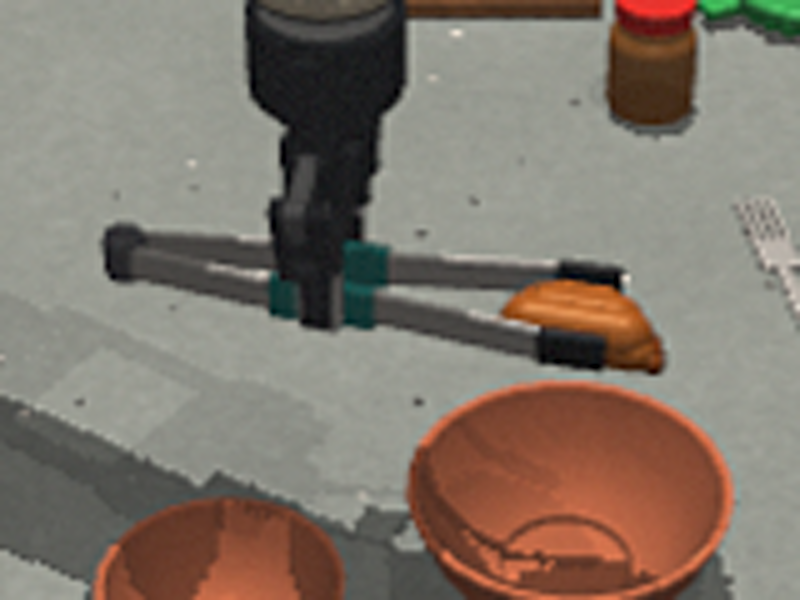

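View pics/t8c.png

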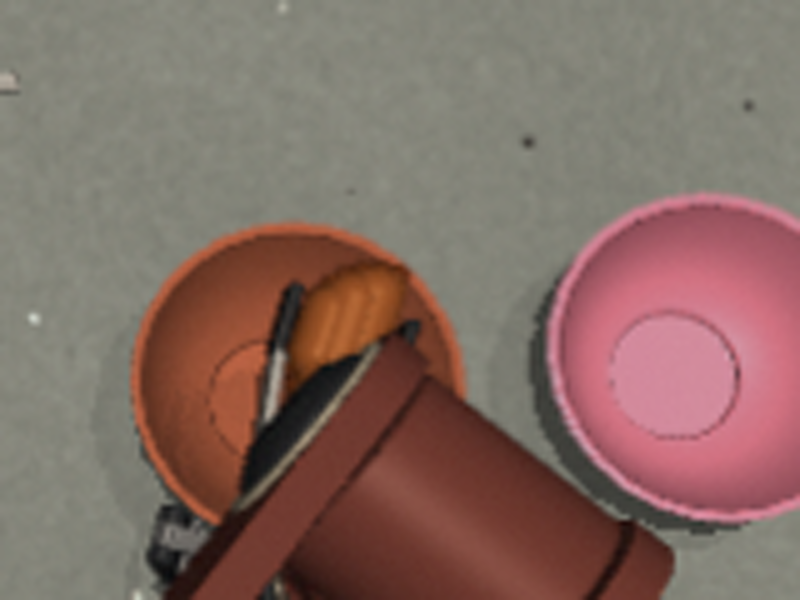

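>>> apply_moves([
  [0,2,0,0],
  [-1,5,0,0],
  [-1,6,0,0],
  [-1,6,0,0],
  [-1,6,0,0],
  [-1,6,0,0],
  [-1,6,0,0],
  [-1,6,0,0],
  [-1,6,0,0],
  [-1,6,0,0],
])

```text
clock: 16.85
ee_pos: [0.504, -0.3206, 0.1603]
ee_rot: [0.988, -0.154, 0.0, -0.0]
contact_force: [-0.3, -0.1, -1.2]
width: 0.0409
```

```bash
python3 - <<'E'
from h import *
to(.5044,-.3207,.16,-17.7)
im=snap('side','s9.png'); crop(im,180,180,340,300,'s9c.png',5)
c=np.load('side.npy',allow_pickle=True).item()
im=snap('top','t9.png'); crop(im,330,130,490,250,'t9c.png',5)
ct=np.load('top.npy',allow_pickle=True).item()
for z in(.12,.14,.155,.17,.185):
    u=np.array(proj(c,[.6235,-.3587,z]));v=np.array(proj(ct,[.6235,-.3587,z]))
    print(z,(u-[180,180])*5,(v-[330,130])*5)
E
```

```text
shift mm [ 0.4 -0.   0.3] turn -0.04 now yaw -17.74 pos [ 0.504  -0.3206  0.1603] w 0.04091090809546171 t 16.85 F [-0.31 -0.06 -1.16] tilt [ 0.  0. -1.]
0.12 [569.60528116 401.53992264] [323.35011371 365.20863905]
0.14 [570.98903949 370.83616329] [333.77657023 357.55384595]
0.155 [572.04359268 347.4311976 ] [341.86304633 351.61748837]
0.17 [573.11281419 323.69552887] [350.18939449 345.50548701]
0.185 [574.19700444 299.62226939] [358.76647949 339.20990639]
```

View pics/s9c.png

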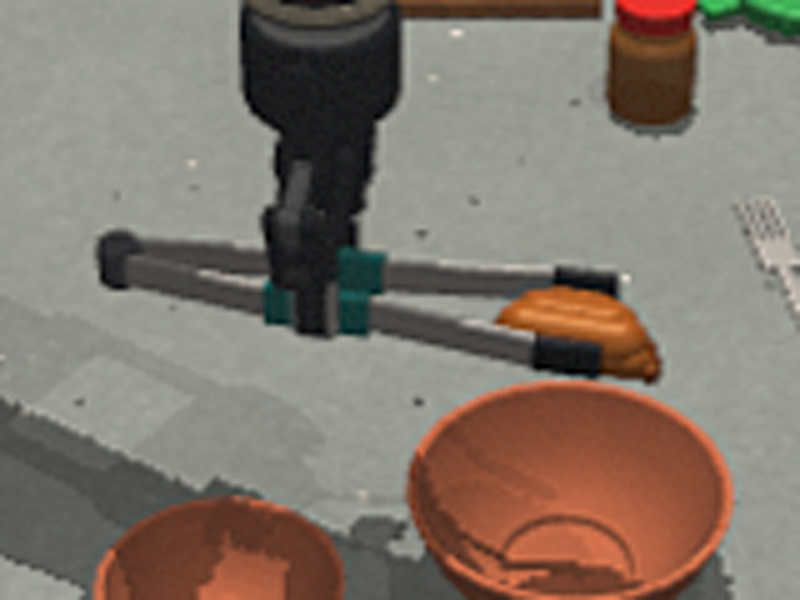

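View pics/t9c.png

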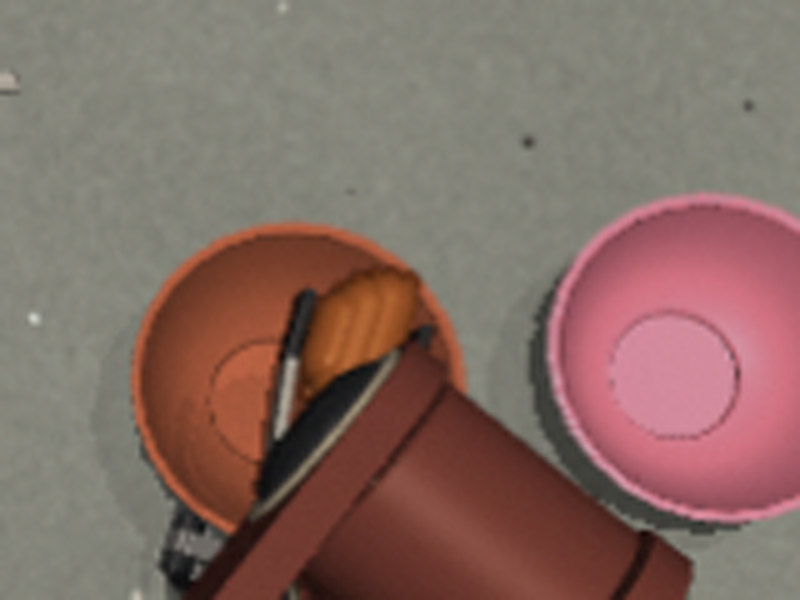

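Empanada centre is at about (578,333) in the side crop, where the bowl axis at z≈0.165 projects to (573,330). In the top crop it is around (352,335), against (347,348) for the axis. That puts it within about 10 mm of the axis with its underside near 0.15 m. The bowl hasn't moved and the arm is at rest.

```bash
python3 - <<'E'
from h import *
s=arm.read_state();print(np.abs(s['qvel']).max(),s['width'],s['clock'])
print(order.sign_off())
E
```

```text
0.0015520656542284351 0.041107720792946736 16.95
the job is handed in; nothing more can be done
None
```

I picked up the tongs by their grips, closed them on the browned empanada and carried it over the larger terracotta bowl. I handed the job in at 16.95 s with the gripper still holding the tongs, but sign-off gives no verdict.

**Last checks before hand-in:**
- **Grip:** the opening held steady at 41 mm, the value expected with the food between the heads. The grip force was set to 40 N, and the arm was at rest.
- **Position:** the side and top views put the empanada within about 10 mm of the bowl's axis. Its underside is at about 0.15 m, some 80 mm above the rim.
- **Other objects:** the bowl had not moved between the first and last top views, and the jar looked undisturbed. I last saw the pale empanada, unmoved, just after the lift. I did not measure the jar or the fork again at the end.

**Where measurements disagreed:** before closing on the empanada, the top view put it about 4 mm left of the tongs' midline and the wrist view 1–2 mm right. I closed on the midpoint.

The wrist force readings showed about 1 N of noise, so I did not rely on them to confirm the empanada's weight.

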